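Bolt down the lid of a filter holder

TASK

Close the steel filter holder on the bench tightly: turn its three captive bolt knobs clockwise, each fully home to its end stop, finishing the red one first, then the yellow one, then the blue one. Leave the specimen jar, the slide box and the tube rack beside it where they stand.

Things in the scene. Friction and masses are not known exactly. Their poses are not given: they have to be found in the camera images.
- holder: Stainless filter holder fixed to the bench: two round plates 216 mm across, blue gasket between, on legs; top face 89 mm up. Origin: on the bench under its centre, z up. Three bolts stand 78 mm from its axis, 120 degrees apart: red on its x axis, then, counterclockwise from above, yellow, blue. The capped inlet stub in the middle is 44 mm across and 21 mm above the top face.
- knob_red: Captive bolt knob, red bar on a steel collar. Origin: centre of the collar's underside (collar 38 mm across, 8 mm tall). Bar 42 mm long (x axis), 14 mm wide (y), 8 to 40 mm above the origin; pinch across the width, TCP 31 mm above the origin. Clockwise from above tightens; it sinks 1.6 mm per rad. Starts 1.8 to 2.6 rad short of its end stop: needs a regrasp. Bolt friction about 0.12 N m.
- seat_red (a point): Point on the holder's top face on the red bolt's axis, fixed to the holder, 89 mm above the bench. At the end stop the red knob's collar lies here and the bolt turns no further; the bar's direction there is not marked and differs from bolt to bolt, so the stop has to be felt. The bolt cannot come off or be pushed down.
- knob_yellow: Captive bolt knob, yellow bar on a steel collar. Origin: centre of the collar's underside (collar 38 mm across, 8 mm tall). Bar 42 mm long (x axis), 14 mm wide (y), 8 to 40 mm above the origin; pinch across the width, TCP 31 mm above the origin. Clockwise from above tightens; it sinks 1.6 mm per rad. Starts 1.8 to 2.6 rad short of its end stop: needs a regrasp. Bolt friction about 0.12 N m.
- seat_yellow (a point): Point on the holder's top face on the yellow bolt's axis, fixed to the holder, 89 mm above the bench. At the end stop the yellow knob's collar lies here and the bolt turns no further; the bar's direction there is not marked and differs from bolt to bolt, so the stop has to be felt. The bolt cannot come off or be pushed down.
- knob_blue: Captive bolt knob, blue bar on a steel collar. Origin: centre of the collar's underside (collar 38 mm across, 8 mm tall). Bar 42 mm long (x axis), 14 mm wide (y), 8 to 40 mm above the origin; pinch across the width, TCP 31 mm above the origin. Clockwise from above tightens; it sinks 1.6 mm per rad. Starts 1.8 to 2.6 rad short of its end stop: needs a regrasp. Bolt friction about 0.12 N m.
- seat_blue (a point): Point on the holder's top face on the blue bolt's axis, fixed to the holder, 89 mm above the bench. At the end stop the blue knob's collar lies here and the bolt turns no further; the bar's direction there is not marked and differs from bolt to bolt, so the stop has to be felt. The bolt cannot come off or be pushed down.
- jar: Closed specimen jar with a green lid, 56 mm across, 70 mm tall, 120 g, standing upright. Origin: centre of its underside. A bystander.
- slide_box: Closed blue plastic box for microscope slides, 85 x 100 mm, 34 mm high, 350 g. Origin: centre of its underside. A bystander.
- tube_rack: White rack with capped sample tubes, 70 x 110 mm, 54 mm high, tube caps up to 78 mm, 400 g. Origin: centre of its underside. A bystander.

How it is judged (in metres and radians):
On the way, in this order (a step that is already met when the one before it is completed fails the run):
1. the red bolt is home at its end stop (z of knob_red in the frame of seat_red below 0.0003 m), for 0.2 s.
2. the yellow bolt is home at its end stop, after the red one (z of knob_yellow in the frame of seat_yellow below 0.0003 m), for 0.2 s.
3. the blue bolt is home at its end stop, after the yellow one (z of knob_blue in the frame of seat_blue below 0.0003 m), for 0.2 s.
At the end, for the whole second after the job is handed in: The collars of all three knobs lie on the upper plate, within 0.3 mm (0.19 rad, 11 degrees of turn before the end stop), and the jar, slide box and tube rack are within 20 mm of where they started (z of knob_red in the frame of seat_red below 0.0003 m and z of knob_yellow in the frame of seat_yellow below 0.0003 m and z of knob_blue in the frame of seat_blue below 0.0003 m and distance of each of jar, slide_box, tube_rack from where it was at the start of the episode below 0.02 m); the robot touches nothing.
It fails at once if the jar is pushed more than 20 mm or tipped over (distance of jar from where it was at the start of the episode above 0.02 m or angle between jar's own z axis and vertical above 0.4 rad).
It fails at once if the slide box is pushed more than 20 mm or tipped over (distance of slide_box from where it was at the start of the episode above 0.02 m or angle between slide_box's own z axis and vertical above 0.4 rad).
It fails at once if the tube rack is pushed more than 20 mm or tipped over (distance of tube_rack from where it was at the start of the episode above 0.02 m or angle between tube_rack's own z axis and vertical above 0.4 rad).
It also fails if it takes over 72 s, if anything falls off the work surface, if the arm or the gripper's body presses on something with over 40 N, if the wrist force passes 120 N, or if a joint passes its speed limit or range.

ROBOT

A 7-joint arm with a two-finger parallel gripper is mounted at the origin on the work surface. World frame = base frame: x ahead of the robot, y to its left, z up, the work surface at z = 0. Lengths are in mm, angles in rad, forces in N, time in s.
With the tool pointing down it reaches from about 425 to 925 mm from the base axis. Payload 6.8 kg.
Tool frame: the origin (TCP) lies between the finger pads, 19 mm behind the fingertips; this is the grasp point; z points along the fingers, y is the line along which they close (so a half turn about z gives the same grasp; the last joint's range is limited). The gripper opens to 85 mm and grips with 20 to 120 N. Pads are 22 mm wide; open, the fingers measure 114 mm over their backs; the gripper's body (76 mm by 85 mm) begins 54 mm behind the grasp point. The pads swing forward as they close: fully open they stand 13 mm farther back than shut.
Start: joints at [1.075, 0.477, 0.022, 1.555, -0.011, 1.109, -0.083], TCP at [255.263, -624.89, 250.008] pointing down, gripper open.
Joint ranges: [-2.96, 2.96], [-0.34, 2.1], [-1.41, 1.46], [0.24, 2.44], [-1.37, 4.51], [0.17, 1.92], [-2.96, 2.96]. Speed limits (rad/s): [2.39, 2.39, 3.14, 3.14, 3.14, 3.14, 3.14].

INTERFACE

Orientations are given as a rotation vector (axis times angle).
In Python, from bench import * gives the robot as it stands.
- The arm moves only by the shell command python3 -m inch 'ROWS'. ROWS is JSON, a list of rows, each a list of 7 numbers: the opening, from -1 (shut) to 1 (fully open), then the shift along the tool's x, y, z scaled (see below), then the turn, a rotation vector about the tool's x, y, z scaled (see below). A call has 1 to 20 rows; each row is the pose to reach, as a shift and turn from the pose commanded when the call began, along the tool's axes at that moment, turning the shorter way round; what a row does not reach only later rows make up. The controller multiplies each number of a shift by 0.5 m and each number of a turn by 360 degrees. A row lasts 1/10 s, in which the tool goes at most 50 mm and 8.59 degrees, less where a joint would pass 70% of its speed; a pose out of reach is approached as far as the arm can. A call with a number of a shift or a turn outside -1 to 1 is refused whole. A call with a gripper value outside its range is refused whole. The fingers move at their own pace and stop on an object; the grip force is fixed at half the most. Time passes only in rows, so rows that repeat a pose let the fingers close. It gives the time, the measured TCP pose, the force, the opening and the grip force at its end, in the units of the state.
- state(): the state, without advancing time (a new reading comes with each control period).
- grab_frame(name): name is "scene" or "top" or "wrist"; returns the picture (400x640x3 uint8, red, green, blue); there is no depth.
- camera_params(name): a dict with "camera_matrix" (3x3 intrinsics, pixels), "R" (3x3) and "t" (3): a world point X has camera coordinates R X + t. Camera axes: x right, y down, z forward; pixel columns grow to the right and rows downward; lengths in mm; the calibration is good to about 2 mm. A picture is of the moment at which its call begins: read the wrist's pose just before it. camera_params takes no time and is no camera call; for the wrist camera it gives the pose at the moment of the call.
- close_job(): hands the job in; it is judged then, once.
Trained networks look in the newest picture that a camera, given by its name, has taken for a name from the list of things; names that differ only in an ending like _2 or _b are one class to them, and where a whole thing is asked for, a point or a joint stands for the part that bears it (a point fixed in the world has none). Each returns a list of dicts, best first, with "score" (0 to 1); they miss things now and then, are a little off and sometimes report something else, mostly with a low value. They report only what shows in the picture. A call takes as long as a camera call.
- cut_out(camera, name): "pixels" (400x640 bool, what is visible of it).
- mark_of(camera, name): "position" ([x, y, z] in mm, in world coordinates, good to about 4 mm: a listed point, or the origin of a listed thing).
The state is a dict: "clock": time; "joints": joint angles; "joint_velocities": joint speeds; "effort": joint torques, N m; "ee_pos": TCP position; "ee_rot": TCP orientation; "ft_force": force on the tool from outside, world axes, zero at the start; "moment": the same for the moment, N m; "finger_gap": finger opening in mm; "finger_force": force on a finger pad.
Only numpy, scipy, OpenCV 4.12 (cv2) and the standard library are available. Lean on these libraries where they do the work, as an engineer would, in place of code of your own. Each camera call takes 0.05 s, during which the arm holds its last target. There are 200 camera calls.

## Working session

There is one attempt and no reset: what is moved stays moved. The work goes in short steps, Python scripts to look and compute and a shell command to move; the robot and the scene stay as the last step left them, time stands still between calls to the robot, and variables do not carry over. Pictures are saved under pics/ and viewed, at most 10 in all, crops included, and the job is handed in when it is done.

```bash
mkdir -p pics; ls; python3 - <<'E'
from bench import *
import cv2,numpy as np
s=state();print(s)
for c in ["top","scene"]:
    im=grab_frame(c);cv2.imwrite(f"pics/{c}0.png",im[:,:,::-1])
    for n in ["holder","knob_red","knob_yellow","knob_blue","seat_red","seat_yellow","seat_blue","jar","slide_box","tube_rack"]:
        r=mark_of(c,n); print(c,n,[(np.round(x["position"]),round(x["score"],2)) for x in r[:2]])
p=camera_params("top");print(p)
E
```

```text
pics
{'clock': 0.0, 'joints': array([ 1.07486194,  0.47781232,  0.02233922,  1.55647529, -0.01152144,
        1.10932526, -0.08312051]), 'joint_velocities': array([-0.00064301, -0.0002897 , -0.00031786, -0.00086121,  0.00014696,
       -0.00017347, -0.00078338]), 'effort': array([-1.33371987e-04, -5.96449900e+01,  1.60761058e+00, -2.81192923e+01,
        1.24613161e-02,  9.38696845e-03,  8.71156203e-06]), 'ee_pos': array([ 255.04772203, -624.33419101,  249.00743358]), 'ee_rot': array([-3.08091685e+00, -6.05032641e-01,  7.59845540e-04]), 'ft_force': array([ 0.12573891, -1.35495219, -0.02952316]), 'moment': array([ 0.00613362, -0.0306311 , -0.00075066]), 'finger_force': 0.0, 'finger_gap': 85.70973549239781}
top holder [(array([578.,   8.,  -4.]), 0.67)]
top knob_red [(array([528., -46.,  89.]), 0.74)]
top knob_yellow [(array([659., -15.,  94.]), 0.73)]
top knob_blue [(array([566.,  82.,  92.]), 0.51)]
top seat_red [(array([524., -51.,  90.]), 0.65)]
top seat_yellow [(array([658., -15.,  88.]), 0.81), (array([564.,  78.,  89.]), 0.61)]
top seat_blue [(array([564.,  77.,  87.]), 0.7)]
to
[... 442 characters left out ...]
523., -48.,  88.]), 0.63)]
scene seat_yellow [(array([657., -16.,  93.]), 0.6)]
scene seat_blue [(array([568.,  85.,  92.]), 0.74), (array([565.,  83.,  89.]), 0.61)]
scene jar [(array([498., 382.,   1.]), 0.9)]
scene slide_box [(array([793.,  93.,   2.]), 0.8)]
scene tube_rack [(array([ 551., -340.,    1.]), 0.84)]
{'camera_matrix': array([[507.75734297,   0.        , 317.41728938],
       [  0.        , 507.75734297, 192.78621499],
       [  0.        ,   0.        ,   1.        ]]), 'R': array([[-0.00250751, -0.99988952, -0.01465099],
       [-0.99401154,  0.00409281, -0.10919852],
       [ 0.10924642,  0.01428943, -0.99391198]]), 't': array([  20.49007   ,  620.05646416, 1377.17459294])}
```

View pics/top0.png

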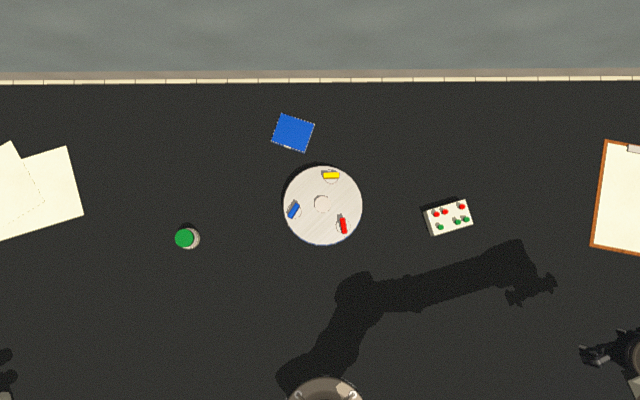

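View pics/scene0.png

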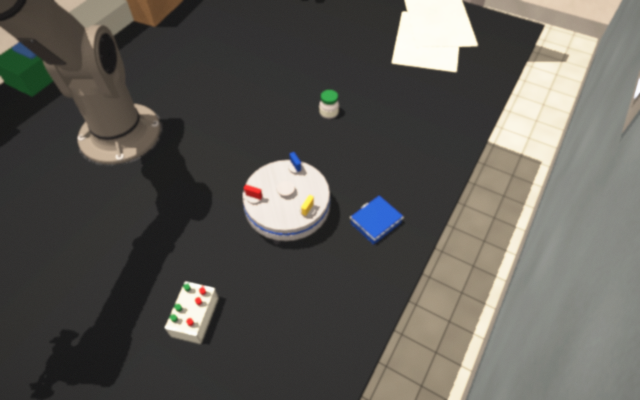

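The top view shows the holder at about px (322,205) with red at (342,225), yellow (331,175) and blue (293,210). Both bystanders nearby are well clear of it. Next I'll get the bar directions and the holder fit.

```bash
cat > h.py <<'E'
from bench import *
import cv2,numpy as np
from scipy.spatial.transform import Rotation as Ro
def unproj(p,uv,z):
    K,R,t=[np.array(p[k]) for k in("camera_matrix","R","t")]
    d=R.T@np.linalg.inv(K)@np.c_[uv,np.ones(len(uv))].T; c=-R.T@t
    return (c[:,None]+d*((z-c[2])/d[2])).T
def proj(p,X):
    K,R,t=[np.array(p[k]) for k in("camera_matrix","R","t")]
    q=K@(R@np.asarray(X)+t); return q[:2]/q[2]
def bar(c,im,p,col,near,z=131):
    hsv=cv2.cvtColor(im,cv2.COLOR_RGB2HSV);h,s,v=[hsv[...,i].astype(int) for i in range(3)]
    m={"red":(h<8)|(h>172),"yellow":(h>18)&(h<38),"blue":(h>100)&(h<130)}[col]&(s>140)&(v>60)
    n,l,st,ce=cv2.connectedComponentsWithStats(m.astype(np.uint8))
    if n<2: return None
    k=1+np.argmin([np.hypot(*(unproj(p,[x],z)[0]-near)[:2])+(0 if a>15 else 1e4) for x,a in zip(ce[1:],st[1:,4])])
    ys,xs=np.nonzero(l==k); vv=v[ys,xs]
    q=unproj(p,np.c_[xs,ys].astype(float),z)[:,:2]
    (cx,cy),(w,hh),a=cv2.minAreaRect(q.astype(np.float32)); 
    if w<hh:a+=90
    e,V=np.linalg.eigh(np.cov(q.T));pa=np.degrees(np.arctan2(V[1,1],V[0,1]))
    return dict(n=len(xs),c=(round(cx,1),round(cy,1)),size=sorted((round(w),round(hh))),yaw=round(a%180,1),pca=round(pa%180,1))
def info():
    s=state();R=Ro.from_rotvec(s["ee_rot"]).as_matrix()
    print("t",round(s["clock"],2),"pos",np.round(s["ee_pos"],1),"xyaw",round(np.degrees(np.arctan2(R[1,0],R[0,0])),1),"tilt",np.round(R[2],3),"q",np.round(s["joints"],2),"gap",round(s["finger_gap"],1),"f",np.round(s["ft_force"],1),"m",np.round(s["moment"],2));return s,R
N={"red":(525,-48,131),"yellow":(658,-15,131),"blue":(566,82,131)}
E
cat > look.py <<'E'
from h import *
import sys
for c in sys.argv[2:]:
    p=camera_params(c);im=grab_frame(c);cv2.imwrite(f"pics/{c}{sys.argv[1]}.png",im[:,:,::-1])
    for k in N: print(c,k,bar(c,im,p,k,np.array(N[k])))
E
python3 look.py 1 top scene; python3 - <<'E'
from h import *
s,R=info()
p=camera_params("wrist");C=-np.array(p["R"]).T@p["t"];print("cam in tool",R.T@(C-s["ee_pos"]),"axes",R.T@np.array(p["R"]).T)
d=np.array([581,7,260])-s["ee_pos"];print("shift",R.T@d/500)
# fit centre/angle from marks
P=np.array([[525,-48],[658,-15],[566,82]],float)
from scipy.optimize import least_squares
f=lambda x:np.concatenate([P[i]-x[:2]-78*np.array([np.cos(x[2]+i*2*np.pi/3),np.sin(x[2]+i*2*np.pi/3)]) for i in range(3)])
r=least_squares(f,[581,7,-2.3]);print(r.x,r.fun)
E
```

```text
top red {'n': 82, 'c': (525.1, -48.2), 'size': [14, 40], 'yaw': 9.0, 'pca': np.float64(9.7)}
top yellow {'n': 104, 'c': (655.8, -17.0), 'size': [16, 39], 'yaw': 89.7, 'pca': np.float64(92.2)}
top blue {'n': 77, 'c': (564.6, 79.9), 'size': [13, 39], 'yaw': 148.1, 'pca': np.float64(148.1)}
scene red {'n': 160, 'c': (529.0, -55.3), 'size': [24, 52], 'yaw': 7.7, 'pca': np.float64(175.5)}
scene yellow {'n': 121, 'c': (662.1, -25.4), 'size': [17, 51], 'yaw': 93.0, 'pca': np.float64(98.8)}
scene blue {'n': 117, 'c': (568.9, 76.2), 'size': [19, 60], 'yaw': 146.0, 'pca': np.float64(139.8)}
t 1.2 pos [ 255.3 -624.9  250. ] xyaw 22.2 tilt [-0.  0. -1.] q [ 1.07  0.48  0.02  1.56 -0.01  1.11 -0.08] gap 85.3 f [-0.3 -0.6  1. ] m [-0.03 -0.04  0.05]
cam in tool [  84.01328388    0.41146022 -123.92981511] axes [[ 1.33958780e-04 -9.45455037e-01 -3.25752598e-01]
 [ 9.99999824e-01 -6.13953526e-05  5.89420631e-04]
 [-5.77270400e-04 -3.25752619e-01  9.45454863e-01]]
shift [ 1.08097602 -0.92356617 -0.01999687]
[583.           6.33333335  -2.38577874] [-1.2383442  -0.83460037  0.28791027  1.07433605  0.95043393 -0.23973572]
```

```bash
python3 -m inch '[[0.1,0.0468,-0.0432,0,0,0,-0.0232],[0.1,0.0936,-0.0864,0,0,0,-0.0464],[0.1,0.1404,-0.1296,0,0,0,-0.0696],[0.1,0.1872,-0.1728,0,0,0,-0.0928],[0.1,0.234,-0.216,0,0,0,-0.116],[0.1,0.2808,-0.2592,0,0,0,-0.1392],[0.1,0.3276,-0.3024,0,0,0,-0.1624],[0.1,0.3744,-0.3456,0,0,0,-0.1856],[0.1,0.4212,-0.3888,0,0,0,-0.2088],[0.1,0.468,-0.432,0,0,0,-0.232],[0.1,0.5148,-0.4752,0,0,0,-0.2552],[0.1,0.5616,-0.5184,0,0,0,-0.2784],[0.1,0.6084,-0.5616,0,0,0,-0.3016],[0.1,0.6552,-0.6048,0,0,0,-0.3248],[0.1,0.702,-0.648,0,0,0,-0.348],[0.1,0.7488,-0.6912,0,0,0,-0.3712],[0.1,0.7956,-0.7344,0,0,0,-0.3944],[0.1,0.8424,-0.7776,0,0,0,-0.4176],[0.1,0.8892,-0.8208,0,0,0,-0.4408],[0.1,0.936,-0.864,0,0,0,-0.464]]'; python3 -c "
from h import *
info()"; python3 look.py 2 wrist
```

```text
clock: 3.2
ee_pos: [525.6, -47.0, 250.3]
ee_rot: [-0.262, 3.13, -0.001]
ft_force: [0.8, -0.3, -0.0]
finger_gap: 46.7
finger_force: 0.0
t 3.2 pos [525.6 -47.  250.3] xyaw -170.4 tilt [-0.    -0.001 -1.   ] q [ 0.61  0.33 -0.77  1.87  0.26  1.05  1.47] gap 46.7 f [ 0.8 -0.3 -0. ] m [-0.02 -0.   -0.03]
wrist red {'n': 748, 'c': (521.5, -49.3), 'size': [12, 45], 'yaw': 9.6, 'pca': np.float64(9.3)}
wrist yellow {'n': 1149, 'c': (646.3, -18.5), 'size': [36, 43], 'yaw': 92.9, 'pca': np.float64(76.0)}
wrist blue {'n': 1242, 'c': (558.7, 73.8), 'size': [31, 41], 'yaw': 146.7, 'pca': np.float64(151.6)}
```

View pics/wrist2.png

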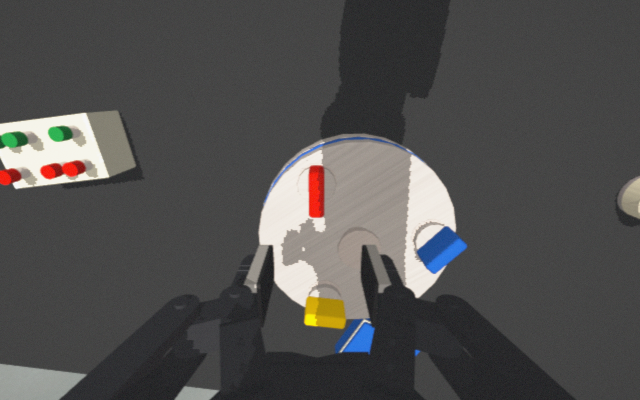

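Wrist view: the red bar is centred around px (316,191), in line with the tool's x direction, and the fingers straddle it. I'll descend onto it and grip.

```bash
python3 -m inch '[[0.1,0.003,-0.002,0.08,0,0,0],[0.1,0.003,-0.002,0.16,0,0,0],[0.1,0.003,-0.002,0.22,0,0,0],[0.1,0.003,-0.002,0.252,0,0,0],[0.1,0.003,-0.002,0.252,0,0,0],[0.1,0.003,-0.002,0.252,0,0,0],[-1,0.003,-0.002,0.252,0,0,0],[-1,0.003,-0.002,0.252,0,0,0],[-1,0.003,-0.002,0.252,0,0,0],[-1,0.003,-0.002,0.252,0,0,0],[-1,0.003,-0.002,0.252,0,0,0],[-1,0.003,-0.002,0.252,0,0,0]]'; python3 -c "
from h import *
info();print(state()['finger_force'])"; python3 look.py 3 wrist
```

```text
clock: 4.45
ee_pos: [524.7, -48.4, 125.6]
ee_rot: [-0.254, 3.129, -0.0]
ft_force: [-2.3, 2.4, 6.0]
finger_gap: 13.0
finger_force: 58.9
t 4.45 pos [524.7 -48.4 125.6] xyaw -170.7 tilt [-0.002 -0.    -1.   ] q [ 0.53  0.49 -0.69  1.98  0.42  0.82  1.33] gap 13.0 f [-2.3  2.4  6. ] m [0.37 0.37 0.05]
58.90065014362335
wrist red {'n': 2773, 'c': (518.7, -49.9), 'size': [14, 53], 'yaw': 9.3, 'pca': np.float64(9.5)}
wrist yellow None
wrist blue {'n': 3512, 'c': (547.8, 71.4), 'size': [27, 49], 'yaw': 57.7, 'pca': np.float64(59.7)}
```

View pics/wrist3.png

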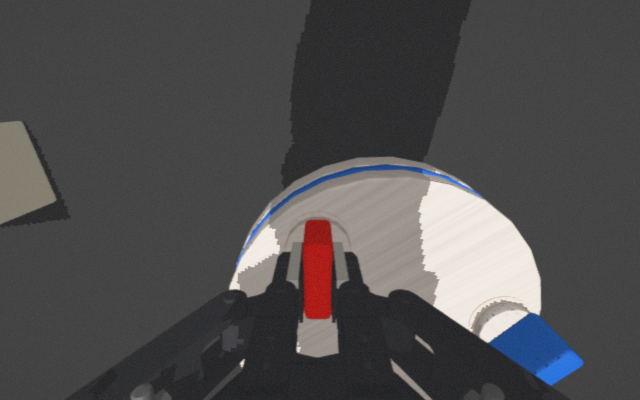

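The red bar sits between the pads with little side load. I'll turn it clockwise, staying below the earliest possible stop.

```bash
python3 -m inch '[[-1,0,0,0,0,0,0.015],[-1,0,0,0.001,0,0,0.037],[-1,0,0,0.0015,0,0,0.059],[-1,0,0,0.002,0,0,0.081],[-1,0,0,0.0025,0,0,0.103],[-1,0,0,0.003,0,0,0.125],[-1,0,0,0.0035,0,0,0.147],[-1,0,0,0.004,0,0,0.169],[-1,0,0,0.0045,0,0,0.191],[-1,0,0,0.005,0,0,0.213],[-1,0,0,0.0055,0,0,0.235],[-1,0,0,0.006,0,0,0.257]]'; python3 -c "
from h import *
info();print(state()['finger_force'])"
```

```text
clock: 5.7
ee_pos: [524.6, -48.1, 122.9]
ee_rot: [2.092, 2.343, 0.003]
ft_force: [-3.0, 3.4, 10.2]
finger_gap: 13.0
finger_force: 59.6
t 5.7 pos [524.6 -48.1 122.9] xyaw 96.5 tilt [ 0.     0.002 -1.   ] q [ 0.23  0.42 -0.32  2.    0.19  0.74 -0.08] gap 13.0 f [-3.   3.4 10.2] m [0.54 0.9  0.1 ]
59.59709107875824
```

```bash
python3 -m inch '[[-1,0,0,0.0005,0,0,0.022],[-1,0,0,0.001,0,0,0.044],[-1,0,0,0.001,0,0,0.05]]'; python3 -c "
from h import *
info()"; python3 -m inch '[[-1,0,0,0.0005,0,0,0.022],[-1,0,0,0.0005,0,0,0.03]]'; python3 -c "
from h import *
info()"
```

```text
clock: 6.0
ee_pos: [524.7, -48.1, 122.4]
ee_rot: [2.431, 1.988, 0.004]
ft_force: [-1.8, 2.3, 11.0]
finger_gap: 12.6
finger_force: 59.6
t 6.0 pos [524.7 -48.1 122.4] xyaw 78.6 tilt [ 0.001  0.002 -1.   ] q [ 0.17  0.41 -0.24  2.01  0.14  0.73 -0.36] gap 12.6 f [-1.8  2.3 11. ] m [0.55 0.74 0.12]
clock: 6.2
ee_pos: [524.7, -48.1, 122.1]
ee_rot: [2.608, 1.751, 0.004]
ft_force: [-1.6, 2.1, 8.4]
finger_gap: 12.9
finger_force: 59.5
t 6.2 pos [524.7 -48.1 122.1] xyaw 67.8 tilt [ 0.002  0.002 -1.   ] q [ 0.13  0.41 -0.2   2.01  0.12  0.73 -0.52] gap 12.9 f [-1.6  2.1  8.4] m [0.52 0.72 0.12]
```

```bash
python3 -m inch '[[-1,0,0,0.0005,0,0,0.02],[-1,0,0,0.0005,0,0,0.03]]'; python3 -c "
from h import *
info()"; python3 -m inch '[[-1,0,0,0.0005,0,0,0.02],[-1,0,0,0.0005,0,0,0.025]]'; python3 -c "
from h import *
info()"
```

```text
clock: 6.4
ee_pos: [524.9, -47.9, 122.0]
ee_rot: [2.756, 1.505, 0.004]
ft_force: [-3.3, 0.8, 12.0]
finger_gap: 12.9
finger_force: 85.5
t 6.4 pos [524.9 -47.9 122. ] xyaw 57.3 tilt [ 0.001  0.002 -1.   ] q [ 0.1   0.41 -0.15  2.01  0.09  0.73 -0.68] gap 12.9 f [-3.3  0.8 12. ] m [0.3  0.73 2.21]
clock: 6.6
ee_pos: [525.0, -47.9, 122.0]
ee_rot: [2.859, 1.294, 0.003]
ft_force: [-3.7, 0.6, 13.7]
finger_gap: 12.7
finger_force: 136.9
t 6.6 pos [525.  -47.9 122. ] xyaw 48.7 tilt [ 0.     0.003 -1.   ] q [ 0.07  0.4  -0.12  2.02  0.07  0.72 -0.82] gap 12.7 f [-3.7  0.6 13.7] m [-0.01  0.98  4.04]
```

The red stop is clear: the moment jumps from 0.12 to 2 and then 4 N m, at about 130° of turn. I'll release and rise.

```bash
python3 -m inch '[[0.1,0,0,0,0,0,0],[0.1,0,0,0,0,0,0],[0.1,0,0,0,0,0,0],[0.1,0,0,-0.05,0,0,0],[0.1,0,0,-0.12,0,0,0],[0.1,0,0,-0.16,0,0,0],[0.1,0,0,-0.16,0,0,0]]'; cat > go.py <<'E'
from h import *
import sys
x,y,z,yaw=map(float,sys.argv[1:]);s,R=info()
cur=np.degrees(np.arctan2(R[1,0],R[0,0]))
print("shift",np.round(R.T@(np.array([x,y,z])-s["ee_pos"])/500,4),"turn z",round((cur-yaw)/360,4))
E
python3 go.py 656 -17 202 91.5; python3 look.py 4 wrist top
```

```text
clock: 7.3
ee_pos: [525.7, -49.6, 202.7]
ee_rot: [2.867, 1.279, 0.008]
ft_force: [-0.3, -0.1, 0.2]
finger_gap: 46.9
finger_force: 0.0
t 7.3 pos [525.7 -49.6 202.7] xyaw 48.1 tilt [ 0.004  0.004 -1.   ] q [ 0.08  0.29 -0.12  1.95  0.05  0.89 -0.8 ] gap 46.9 f [-0.3 -0.1  0.2] m [-0.01 -0.06 -0.04]
shift [0.2225 0.1503 0.0028] turn z -0.1206
wrist red {'n': 1232, 'c': (528.4, -44.9), 'size': [15, 48], 'yaw': 64.5, 'pca': np.float64(63.0)}
wrist yellow {'n': 2653, 'c': (652.3, -17.3), 'size': [22, 43], 'yaw': 92.6, 'pca': np.float64(96.4)}
wrist blue {'n': 2469, 'c': (563.8, 77.8), 'size': [18, 45], 'yaw': 146.8, 'pca': np.float64(143.4)}
top red {'n': 23, 'c': (553.4, -288.5), 'size': [10, 13], 'yaw': 89.8, 'pca': np.float64(71.6)}
top yellow {'n': 99, 'c': (655.8, -17.0), 'size': [16, 39], 'yaw': 89.7, 'pca': np.float64(92.4)}
top blue {'n': 78, 'c': (564.4, 79.7), 'size': [13, 39], 'yaw': 146.4, 'pca': np.float64(147.7)}
```

View pics/wrist4.png

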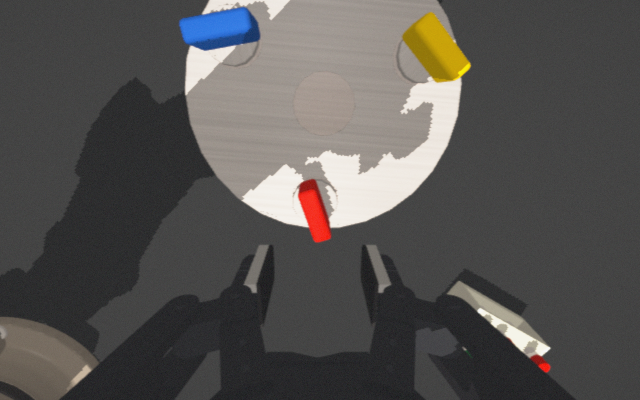

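Red has turned to about yaw 64°, which matches the stop felt. Yellow's bar is still at about 91.5°, so I'll move above it.

```bash
python3 -m inch '[[0.1,0.037,0.025,0,0,0,-0.02],[0.1,0.074,0.05,0,0,0,-0.04],[0.1,0.111,0.075,0,0,0,-0.06],[0.1,0.148,0.1,0,0,0,-0.08],[0.1,0.185,0.125,0.002,0,0,-0.1],[0.1,0.2225,0.1503,0.0028,0,0,-0.1206],[0.1,0.2225,0.1503,0.0028,0,0,-0.1206],[0.1,0.2225,0.1503,0.0028,0,0,-0.1206]]'; python3 go.py 656 -17 124.5 91.5; python3 look.py 5 wrist
```

```text
clock: 8.2
ee_pos: [653.1, -16.6, 196.3]
ee_rot: [-2.191, -2.248, 0.003]
ft_force: [0.1, -0.6, 0.7]
finger_gap: 46.9
finger_force: 0.0
t 8.2 pos [653.1 -16.6 196.3] xyaw 91.5 tilt [ 0.    -0.003 -1.   ] q [ 0.12  0.51 -0.26  1.64  0.15  1.01 -0.17] gap 46.9 f [ 0.1 -0.6  0.7] m [-0.03  0.04 -0.04]
shift [-0.001   0.0062  0.1437] turn z -0.0001
wrist red {'n': 1682, 'c': (534.1, -40.4), 'size': [20, 58], 'yaw': 65.0, 'pca': np.float64(57.5)}
wrist yellow {'n': 1228, 'c': (656.2, -13.7), 'size': [13, 49], 'yaw': 92.3, 'pca': np.float64(92.2)}
wrist blue {'n': 2334, 'c': (567.7, 80.4), 'size': [16, 49], 'yaw': 147.9, 'pca': np.float64(150.9)}
```

View pics/wrist5.png

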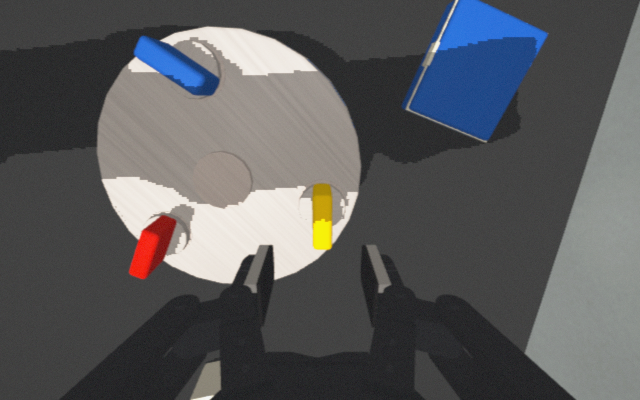

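Yellow is under the tool: bar at px (322,217), x 656, yaw 92°. Descending and gripping.

```bash
python3 -m inch '[[0.1,-0.001,0.006,0.05,0,0,-0.001],[0.1,-0.001,0.006,0.11,0,0,-0.001],[0.1,-0.001,0.006,0.1437,0,0,-0.001],[0.1,-0.001,0.006,0.1437,0,0,-0.001],[0.1,-0.001,0.006,0.1437,0,0,-0.001]]'; python3 go.py 656 -17 124.5 91.8
```

```text
clock: 8.75
ee_pos: [657.0, -17.0, 126.9]
ee_rot: [2.185, 2.258, -0.0]
ft_force: [0.5, 0.6, -0.3]
finger_gap: 47.4
finger_force: 0.0
t 8.75 pos [657.  -17.  126.9] xyaw 91.9 tilt [-0. -0. -1.] q [ 0.11  0.59 -0.25  1.69  0.18  0.89 -0.18] gap 47.4 f [ 0.5  0.6 -0.3] m [-0.    0.01  0.  ]
shift [ 0.0001 -0.002   0.0049] turn z 0.0002
```

```bash
python3 -m inch '[[0.1,0,-0.0015,0.003,0,0,0],[-1,0,-0.0015,0.003,0,0,0],[-1,0,-0.0015,0.003,0,0,0],[-1,0,-0.0015,0.003,0,0,0],[-1,0,-0.0015,0.003,0,0,0],[-1,0,-0.0015,0.003,0,0,0],[-1,0,-0.0015,0.003,0,0,0]]'; python3 -c "
from h import *
info()"
```

```text
clock: 9.45
ee_pos: [656.5, -17.0, 126.0]
ee_rot: [2.184, 2.258, 0.0]
ft_force: [-1.9, 0.7, 6.1]
finger_gap: 13.3
finger_force: 59.0
t 9.45 pos [656.5 -17.  126. ] xyaw 91.9 tilt [-0.     0.001 -1.   ] q [ 0.11  0.59 -0.25  1.69  0.18  0.88 -0.18] gap 13.3 f [-1.9  0.7  6.1] m [-0.04  0.56  0.01]
```

Well centred. Same turn as before, staying below the earliest stop.

```bash
python3 -m inch '[[-1,0,0,0,0,0,0.015],[-1,0,0,0.001,0,0,0.037],[-1,0,0,0.0015,0,0,0.059],[-1,0,0,0.002,0,0,0.081],[-1,0,0,0.0025,0,0,0.103],[-1,0,0,0.003,0,0,0.125],[-1,0,0,0.0035,0,0,0.147],[-1,0,0,0.004,0,0,0.169],[-1,0,0,0.0045,0,0,0.191],[-1,0,0,0.005,0,0,0.213],[-1,0,0,0.0055,0,0,0.235],[-1,0,0,0.006,0,0,0.257]]'; python3 -c "
from h import *
info()"; python3 -m inch '[[-1,0,0,0.0005,0,0,0.022],[-1,0,0,0.0005,0,0,0.03]]'; python3 -c "
from h import *
info()"
```

```text
clock: 10.65
ee_pos: [656.6, -17.2, 123.3]
ee_rot: [3.141, -0.025, 0.001]
ft_force: [-3.4, -0.4, 8.0]
finger_gap: 12.7
finger_force: 59.5
t 10.65 pos [656.6 -17.2 123.3] xyaw -0.9 tilt [ 0.001  0.    -1.   ] q [-0.18  0.58  0.15  1.71 -0.11  0.85 -1.57] gap 12.7 f [-3.4 -0.4  8. ] m [-0.22  0.79  0.09]
clock: 10.85
ee_pos: [656.5, -17.2, 123.1]
ee_rot: [3.125, -0.319, 0.001]
ft_force: [-3.1, -0.7, 8.0]
finger_gap: 13.0
finger_force: 59.5
t 10.85 pos [656.5 -17.2 123.1] xyaw -11.7 tilt [ 0.001  0.    -1.   ] q [-0.21  0.59  0.2   1.72 -0.14  0.85 -1.72] gap 13.0 f [-3.1 -0.7  8. ] m [-0.25  0.73  0.15]
```

```bash
python3 -m inch '[[-1,0,0,0.0005,0,0,0.02],[-1,0,0,0.0005,0,0,0.03]]'; python3 -c "
from h import *
info()"; python3 -m inch '[[-1,0,0,0.0003,0,0,0.02],[-1,0,0,0.0003,0,0,0.025]]'; python3 -c "
from h import *
info()"
```

```text
clock: 11.05
ee_pos: [656.5, -17.2, 122.8]
ee_rot: [3.081, -0.611, 0.001]
ft_force: [-4.5, -0.8, 8.1]
finger_gap: 13.2
finger_force: 59.5
t 11.05 pos [656.5 -17.2 122.8] xyaw -22.4 tilt [ 0.001 -0.    -1.   ] q [-0.24  0.59  0.24  1.72 -0.18  0.85 -1.88] gap 13.2 f [-4.5 -0.8  8.1] m [-0.23  0.75  0.05]
clock: 11.25
ee_pos: [656.5, -17.3, 122.6]
ee_rot: [3.024, -0.85, 0.001]
ft_force: [-2.9, -0.9, 8.0]
finger_gap: 13.0
finger_force: 59.5
t 11.25 pos [656.5 -17.3 122.6] xyaw -31.4 tilt [ 0.001 -0.    -1.   ] q [-0.27  0.59  0.28  1.72 -0.21  0.85 -2.01] gap 13.0 f [-2.9 -0.9  8. ] m [-0.27  0.73  0.12]
```

```bash
python3 -m inch '[[-1,0,0,0.0003,0,0,0.02],[-1,0,0,0.0003,0,0,0.025]]'; python3 -c "
from h import *
info()"; python3 -m inch '[[-1,0,0,0.0003,0,0,0.02],[-1,0,0,0.0003,0,0,0.025]]'; python3 -c "
from h import *
info()"
```

```text
clock: 11.45
ee_pos: [656.5, -17.3, 122.3]
ee_rot: [2.948, -1.085, 0.001]
ft_force: [-2.9, -1.8, 7.0]
finger_gap: 13.0
finger_force: 59.4
t 11.45 pos [656.5 -17.3 122.3] xyaw -40.4 tilt [ 0.001 -0.    -1.   ] q [-0.3   0.6   0.32  1.72 -0.24  0.86 -2.15] gap 13.0 f [-2.9 -1.8  7. ] m [-0.24  0.72  0.12]
clock: 11.65
ee_pos: [656.4, -17.3, 122.0]
ee_rot: [2.854, -1.313, 0.001]
ft_force: [-3.1, -1.3, 6.8]
finger_gap: 12.9
finger_force: 59.4
t 11.65 pos [656.4 -17.3 122. ] xyaw -49.4 tilt [ 0. -0. -1.] q [-0.33  0.61  0.36  1.73 -0.27  0.86 -2.28] gap 12.9 f [-3.1 -1.3  6.8] m [-0.21  0.72  0.12]
```

```bash
python3 -m inch '[[-1,0,0,0.0003,0,0,0.02],[-1,0,0,0.0003,0,0,0.025]]'; python3 -c "
from h import *
info()"; python3 -m inch '[[-1,0,0,0.0001,0,0,0.018],[-1,0,0,0.0001,0,0,0.018]]'; python3 -c "
from h import *
info()"
```

```text
clock: 11.85
ee_pos: [656.4, -17.2, 122.0]
ee_rot: [2.745, -1.526, 0.001]
ft_force: [-3.4, -2.7, 8.0]
finger_gap: 13.2
finger_force: 76.8
t 11.85 pos [656.4 -17.2 122. ] xyaw -58.1 tilt [ 0.001  0.001 -1.   ] q [-0.35  0.61  0.4   1.73 -0.3   0.86 -2.4 ] gap 13.2 f [-3.4 -2.7  8. ] m [-0.41  0.81  1.87]
clock: 12.05
ee_pos: [656.4, -17.1, 122.0]
ee_rot: [2.658, -1.671, 0.002]
ft_force: [-3.6, -3.4, 9.1]
finger_gap: 13.1
finger_force: 110.3
t 12.05 pos [656.4 -17.1 122. ] xyaw -64.3 tilt [ 0.002  0.001 -1.   ] q [-0.37  0.62  0.43  1.73 -0.32  0.87 -2.49] gap 13.1 f [-3.6 -3.4  9.1] m [-0.56  0.86  3.13]
```

Yellow's stop is felt too: 1.9 then 3.1 N m at about 146°. From the two axes just found, blue's axis comes out at (563.7, 81.5). I'll release, rise and start unwinding.

```bash
python3 -m inch '[[0.1,0,0,0,0,0,0],[0.1,0,0,0,0,0,0],[0.1,0,0,0,0,0,0],[0.1,0,0,-0.05,0,0,0],[0.1,0,0,-0.12,0,0,0],[0.1,0,0,-0.16,0,0,-0.02],[0.1,0,0,-0.16,0,0,-0.04],[0.1,0,0,-0.16,0,0,-0.06],[0.1,0,0,-0.16,0,0,-0.08],[0.1,0,0,-0.16,0,0,-0.1],[0.1,0,0,-0.16,0,0,-0.12],[0.1,0,0,-0.16,0,0,-0.14],[0.1,0,0,-0.16,0,0,-0.16],[0.1,0,0,-0.16,0,0,-0.18],[0.1,0,0,-0.16,0,0,-0.2],[0.1,0,0,-0.16,0,0,-0.22],[0.1,0,0,-0.16,0,0,-0.24],[0.1,0,0,-0.16,0,0,-0.24]]'; python3 go.py 564 80.8 202 147.5
```

```text
clock: 13.85
ee_pos: [656.1, -16.9, 200.7]
ee_rot: [-3.084, -0.593, 0.0]
ft_force: [-0.0, 0.5, -0.6]
finger_gap: 47.2
finger_force: 0.0
t 13.85 pos [656.1 -16.9 200.7] xyaw 21.8 tilt [-0.    -0.001 -1.   ] q [-0.15  0.49  0.11  1.66 -0.06  1.   -1.21] gap 47.2 f [-0.   0.5 -0.6] m [-0.04 -0.01  0.03]
shift [-0.0987 -0.2498 -0.0025] turn z -0.3493
```

```bash
python3 -m inch '[[0.1,-0.0058,-0.0147,0,0,0,-0.0205],[0.1,-0.0116,-0.0294,0,0,0,-0.041],[0.1,-0.0174,-0.0441,0,0,0,-0.0615],[0.1,-0.0232,-0.0588,0,0,0,-0.082],[0.1,-0.029,-0.0735,0,0,0,-0.1025],[0.1,-0.0348,-0.0882,0,0,0,-0.123],[0.1,-0.0406,-0.1029,0,0,0,-0.1435],[0.1,-0.0464,-0.1176,0,0,0,-0.164],[0.1,-0.0522,-0.1323,0,0,0,-0.1845],[0.1,-0.058,-0.147,0,0,0,-0.205],[0.1,-0.0638,-0.1617,0,0,0,-0.2255],[0.1,-0.0696,-0.1764,0,0,0,-0.246],[0.1,-0.0754,-0.1911,0,0,0,-0.2665],[0.1,-0.0812,-0.2058,0,0,0,-0.287],[0.1,-0.087,-0.2205,0,0,0,-0.3075],[0.1,-0.0928,-0.2352,0,0,0,-0.328],[0.1,-0.0987,-0.2498,-0.002,0,0,-0.3485],[0.1,-0.0987,-0.2498,-0.0025,0,0,-0.3493],[0.1,-0.0987,-0.2498,-0.0025,0,0,-0.3493]]'; python3 go.py 564 80.8 125 147.5; python3 look.py 6 wrist
```

```text
clock: 15.75
ee_pos: [564.4, 80.6, 202.1]
ee_rot: [0.888, 3.013, 0.0]
ft_force: [-0.0, -0.0, 0.8]
finger_gap: 46.9
finger_force: 0.0
t 15.75 pos [564.4  80.6 202.1] xyaw 147.2 tilt [-0.  0. -1.] q [ 0.07  0.39 -0.4   1.84  0.18  0.95  0.59] gap 46.9 f [-0.  -0.   0.8] m [-0.02  0.02  0.04]
shift [ 9.000e-04 -1.000e-04  1.542e-01] turn z -0.0009
wrist red {'n': 1710, 'c': (522.3, -36.6), 'size': [24, 57], 'yaw': 67.3, 'pca': np.float64(77.6)}
wrist yellow {'n': 699, 'c': (638.1, 1.6), 'size': [17, 43], 'yaw': 128.8, 'pca': np.float64(132.7)}
wrist blue {'n': 1093, 'c': (560.3, 82.9), 'size': [13, 47], 'yaw': 147.7, 'pca': np.float64(147.2)}
```

View pics/wrist6.png

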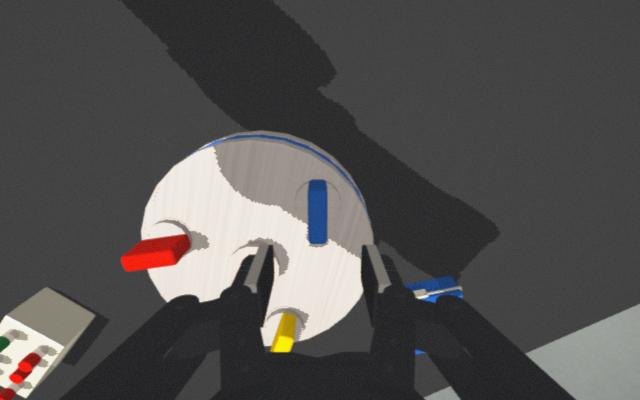

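Blue bar is at px (317,211), lined up between the fingers at yaw 147.5°. Descending, gripping and turning up to about 93°.

```bash
python3 -m inch '[[0.1,0.0005,0,0.06,0,0,-0.0005],[0.1,0.0005,0,0.12,0,0,-0.0005],[0.1,0.0005,0,0.152,0,0,-0.0005],[0.1,0.0005,0,0.152,0,0,-0.0005],[0.1,0.0005,0,0.152,0,0,-0.0005],[-1,0.0005,0,0.152,0,0,-0.0005],[-1,0.0005,0,0.152,0,0,-0.0005],[-1,0.0005,0,0.152,0,0,-0.0005],[-1,0.0005,0,0.152,0,0,-0.0005],[-1,0.0005,0,0.152,0,0,-0.0005],[-1,0.0005,0,0.152,0,0,-0.0005]]'; python3 -c "
from h import *
info()"
```

```text
clock: 16.9
ee_pos: [564.7, 80.8, 127.4]
ee_rot: [0.876, 3.015, 0.0]
ft_force: [-0.7, -1.0, 5.6]
finger_gap: 12.7
finger_force: 59.1
t 16.9 pos [564.7  80.8 127.4] xyaw 147.6 tilt [-0.002  0.001 -1.   ] q [ 0.04  0.48 -0.38  1.9   0.24  0.81  0.54] gap 12.7 f [-0.7 -1.   5.6] m [-0.25  0.35 -0.08]
```

```bash
python3 -m inch '[[-1,0,0,0,0,0,0.015],[-1,0,0,0.001,0,0,0.037],[-1,0,0,0.0015,0,0,0.059],[-1,0,0,0.002,0,0,0.081],[-1,0,0,0.0025,0,0,0.103],[-1,0,0,0.003,0,0,0.125],[-1,0,0,0.0035,0,0,0.147],[-1,0,0,0.004,0,0,0.169],[-1,0,0,0.0045,0,0,0.191],[-1,0,0,0.005,0,0,0.213],[-1,0,0,0.0055,0,0,0.235],[-1,0,0,0.006,0,0,0.257]]'; python3 -c "
from h import *
info()"; python3 -m inch '[[-1,0,0,0.0005,0,0,0.022],[-1,0,0,0.0005,0,0,0.03]]'; python3 -c "
from h import *
info()"
```

```text
clock: 18.1
ee_pos: [563.3, 80.4, 124.7]
ee_rot: [-2.789, -1.445, 0.002]
ft_force: [-8.0, -2.6, 12.8]
finger_gap: 12.8
finger_force: 60.2
t 18.1 pos [563.3  80.4 124.7] xyaw 54.8 tilt [-0.001 -0.001 -1.   ] q [-0.26  0.46  0.01  1.92 -0.01  0.77 -0.86] gap 12.8 f [-8.  -2.6 12.8] m [-0.54  1.57  0.12]
clock: 18.3
ee_pos: [563.2, 80.5, 124.4]
ee_rot: [-2.912, -1.178, 0.002]
ft_force: [-6.5, -2.8, 13.0]
finger_gap: 12.8
finger_force: 60.3
t 18.3 pos [563.2  80.5 124.4] xyaw 44.1 tilt [-0.001 -0.001 -1.   ] q [-0.3   0.46  0.06  1.92 -0.04  0.76 -1.02] gap 12.8 f [-6.5 -2.8 13. ] m [-0.53  1.62  0.09]
```

```bash
python3 -m inch '[[-1,0,0,0.0005,0,0,0.02],[-1,0,0,0.0005,0,0,0.025]]'; python3 -c "
from h import *
info()"; python3 -m inch '[[-1,0,0,0.0003,0,0,0.02],[-1,0,0,0.0003,0,0,0.025]]'; python3 -c "
from h import *
info()"
```

```text
clock: 18.5
ee_pos: [563.1, 80.5, 124.1]
ee_rot: [-2.995, -0.947, 0.003]
ft_force: [-7.5, -2.0, 12.6]
finger_gap: 13.2
finger_force: 60.3
t 18.5 pos [563.1  80.5 124.1] xyaw 35.1 tilt [-0.002 -0.001 -1.   ] q [-0.33  0.46  0.1   1.93 -0.06  0.76 -1.15] gap 13.2 f [-7.5 -2.  12.6] m [-0.52  1.68  0.07]
clock: 18.7
ee_pos: [563.0, 80.7, 123.8]
ee_rot: [-3.06, -0.709, 0.003]
ft_force: [-6.5, -1.4, 12.9]
finger_gap: 12.8
finger_force: 60.2
t 18.7 pos [563.   80.7 123.8] xyaw 26.1 tilt [-0.002 -0.001 -1.   ] q [-0.36  0.46  0.13  1.93 -0.09  0.76 -1.29] gap 12.8 f [-6.5 -1.4 12.9] m [-0.47  1.65  0.04]
```

```bash
python3 -m inch '[[-1,0,0,0.0003,0,0,0.02],[-1,0,0,0.0003,0,0,0.025]]'; python3 -c "
from h import *
info()"; python3 -m inch '[[-1,0,0,0.0003,0,0,0.02],[-1,0,0,0.0003,0,0,0.025]]'; python3 -c "
from h import *
info()"
```

```text
clock: 18.9
ee_pos: [562.9, 80.8, 123.6]
ee_rot: [-3.106, -0.467, 0.003]
ft_force: [-7.2, -0.8, 12.0]
finger_gap: 12.8
finger_force: 60.2
t 18.9 pos [562.9  80.8 123.6] xyaw 17.1 tilt [-0.002 -0.001 -1.   ] q [-0.39  0.46  0.17  1.93 -0.11  0.76 -1.42] gap 12.8 f [-7.2 -0.8 12. ] m [-0.36  1.65  0.11]
clock: 19.1
ee_pos: [562.9, 81.0, 123.4]
ee_rot: [-3.133, -0.222, 0.003]
ft_force: [-7.7, -0.9, 11.7]
finger_gap: 12.8
finger_force: 60.1
t 19.1 pos [562.9  81.  123.4] xyaw 8.1 tilt [-0.002 -0.001 -1.   ] q [-0.42  0.46  0.21  1.93 -0.14  0.76 -1.56] gap 12.8 f [-7.7 -0.9 11.7] m [-0.29  1.62  0.14]
```

```bash
python3 -m inch '[[-1,0,0,0.0003,0,0,0.02],[-1,0,0,0.0003,0,0,0.025]]'; python3 -c "
from h import *
info()"; python3 -m inch '[[-1,0,0,0.0001,0,0,0.018],[-1,0,0,0.0001,0,0,0.018]]'; python3 -c "
from h import *
info()"
```

```text
clock: 19.3
ee_pos: [562.8, 81.1, 123.2]
ee_rot: [3.141, -0.02, -0.004]
ft_force: [-7.9, -1.2, 13.4]
finger_gap: 13.0
finger_force: 62.7
t 19.3 pos [562.8  81.1 123.2] xyaw -0.7 tilt [-0.002  0.    -1.   ] q [-0.45  0.47  0.25  1.93 -0.16  0.76 -1.69] gap 13.0 f [-7.9 -1.2 13.4] m [-0.35  1.61  1.12]
clock: 19.5
ee_pos: [562.8, 81.2, 123.2]
ee_rot: [3.135, -0.189, -0.003]
ft_force: [-7.3, -2.3, 13.7]
finger_gap: 12.8
finger_force: 89.4
t 19.5 pos [562.8  81.2 123.2] xyaw -6.9 tilt [-0.002  0.001 -1.   ] q [-0.47  0.47  0.28  1.94 -0.18  0.76 -1.78] gap 12.8 f [-7.3 -2.3 13.7] m [-0.54  1.71  2.39]
```

Blue's stop is felt too (1.1 then 2.4 N m at about 147°). I'll press a little further, release, rise and check.

```bash
python3 -m inch '[[-1,0,0,0,0,0,0.015],[-1,0,0,0,0,0,0.015],[0.1,0,0,0,0,0,0.015],[0.1,0,0,0,0,0,0.015],[0.1,0,0,0,0,0,0.015],[0.1,0,0,-0.06,0,0,0.015],[0.1,0,0,-0.14,0,0,0.015],[0.1,0,0,-0.2,0,0,0.015],[0.1,-0.06,0,-0.25,0,0,0.015],[0.1,-0.14,0,-0.25,0,0,0.015],[0.1,-0.2,0,-0.25,0,0,0.015],[0.1,-0.2,0,-0.25,0,0,0.015],[0.1,-0.2,0,-0.25,0,0,0.015]]'; python3 -c "
from h import *
info()"; python3 look.py 7 top wrist
```

```text
clock: 20.8
ee_pos: [464.8, 93.6, 247.2]
ee_rot: [-3.122, 0.343, -0.001]
ft_force: [0.2, 0.3, 0.6]
finger_gap: 47.0
finger_force: 0.0
t 20.8 pos [464.8  93.6 247.2] xyaw -12.5 tilt [ 0.001 -0.001 -1.   ] q [-0.63  0.14  0.34  2.04 -0.06  0.96 -2.06] gap 47.0 f [0.2 0.3 0.6] m [-0.02 -0.03  0.06]
top red {'n': 87, 'c': (525.2, -48.6), 'size': [14, 40], 'yaw': 65.3, 'pca': np.float64(64.2)}
top yellow {'n': 93, 'c': (655.5, -17.7), 'size': [15, 42], 'yaw': 129.8, 'pca': np.float64(131.6)}
top blue {'n': 76, 'c': (563.8, 80.2), 'size': [10, 39], 'yaw': 0.1, 'pca': np.float64(2.5)}
wrist red {'n': 1322, 'c': (526.4, -42.0), 'size': [15, 51], 'yaw': 66.4, 'pca': np.float64(68.2)}
wrist yellow None
wrist blue {'n': 946, 'c': (563.6, 80.6), 'size': [13, 40], 'yaw': 3.0, 'pca': np.float64(3.1)}
```

View pics/wrist7.png

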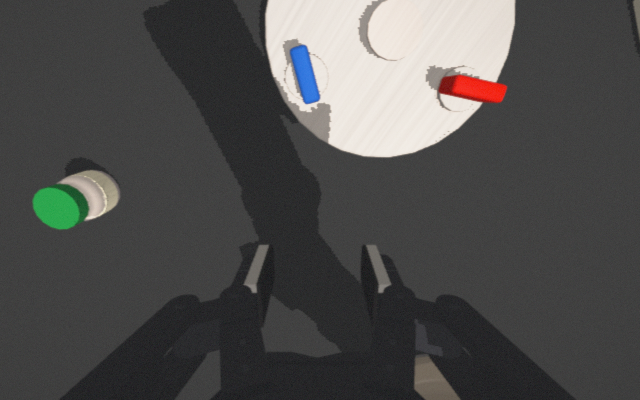

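All three bars rest where their stops were felt: red about 65°, yellow about 131°, blue about 3°. The arm is clear and the bystanders weren't touched, so I'm handing in.

```bash
python3 -c "
from bench import *
print(close_job())"
```

```text
the job is handed in; nothing more can be done
None
```

The red, yellow and blue knobs were each turned clockwise to a clearly felt end stop, in that order. The jar, slide box and tube rack were left alone, and the job was handed in at about 21 s; the hand-in gave no verdict.

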